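# Push a beech blank through the width gauge

### The job

Check the beech blank for width: push it along the bench with the fingers, without picking it up or tipping it, through the gap between the two steel pins of the gauge until its front end rests flat against the red stop, about in the middle of it. Then take the hand away, and leave the glue bottle, the tape roll and the dark offcut where they are.

Things in the scene. Friction and masses are not known exactly. Their poses are not given: they have to be found in the camera images.
- blank: Loose mid-brown beech block, 110 mm long, 90 mm wide, 36 mm high, edges rounded 4 mm, 0.18 to 0.35 kg, lying flat on the bench. Too wide for most grippers. Origin at the centre of its underside, x along its length, y across its width, z up. Its +x end starts roughly towards the gauge.
- gauge: Width gauge fixed to the bench: two upright steel pins, diameter 24 mm, 40 mm high, at x = 0, y = +60 and -60 mm (gap 96 mm); beyond them a red stop bar, 160 mm along y, 24 thick, 36 high, near face at x = +130 mm. Origin on the bench midway between the pins; x = way of travel, pins to stop; y across the gap; z up. Dark strips are flat markings. Seated blank: its centre at x = +75 mm.
- glue: White glue bottle with blue label and orange cap, standing, 54 mm in diameter, 130 mm high, loose. Origin at the centre of its underside. Not to be disturbed.
- tape: Yellow roll of tape lying flat, 84 mm outside diameter, 24 mm high, loose. Origin at the centre of its underside. Not to be disturbed.
- offcut: Dark wood offcut, 75 x 40 x 22 mm, loose. Origin at the centre of its underside, x along its length. Not to be disturbed.
Not all that is in view belongs to the job. Leave any green or purple look-alike of the gauge alone.

How it is judged:
On the way:
1. the blank is on its way between the two pins (x of blank in the frame of gauge between -0.04 and 0.04 m and y of blank in the frame of gauge between -0.015 and 0.015 m), for 0.05 s.
At the end, for the whole second after the job is handed in: The blank lies flat and still beyond the pins, its front end within 4 mm of the stop and square to it within 4 degrees, its middle within 25 mm of the stop's middle (x of blank in the frame of gauge between 0.071 and 0.08 m and y of blank in the frame of gauge between -0.025 and 0.025 m and angle between the x axis of blank and the x axis of gauge, either way round below 0.07 rad and angle between blank's own z axis and vertical below 0.05 rad and height (world z) of blank below 0.004 m and linear speed of blank below 0.01 m/s); the robot touches nothing.
It fails at once if the blank is lifted more than 10 mm off the bench or tipped more than about 11 degrees (height (world z) of blank above 0.01 m or angle between blank's own z axis and vertical above 0.2 rad).
It fails at once if the glue bottle, tape roll or offcut is moved more than 15 mm (distance of any of glue, tape, offcut from where it was at the start of the episode above 0.015 m).
It fails at once if the glue bottle is tipped over (angle between glue's own z axis and vertical above 0.4 rad).
It also fails if it takes over 72 s, if anything falls off the work surface, if the arm or the gripper's body presses on something with over 40 N, if the wrist force passes 120 N, or if a joint passes its speed limit or range.

### The arm

A 6-joint arm with a two-finger parallel gripper is mounted at the origin on the work surface. World frame = base frame: x ahead of the robot, y to its left, z up, the work surface at z = 0. Lengths are in m, angles in rad, forces in N, time in s.
With the tool pointing down it reaches from about 0.25 to 0.725 m from the base axis. Payload 4 kg.
Tool frame: the origin (TCP) lies midway between the tips of the shut fingers; the grasp point (between the pads) lies 19 mm behind it; z points along the fingers, y is the line along which they close (so a half turn about z gives the same grasp; the last joint's range is limited). The gripper opens to 85 mm and grips with 20 to 120 N. Pads are 22 mm wide; open, the fingers measure 114 mm over their backs; the gripper's body (76 mm by 85 mm) begins 54 mm behind the grasp point. The pads swing forward as they close: fully open they stand 13 mm farther back than shut.
Start: joints at [1.132, 0.241, 0.005, 1.335, 0, 1.571], TCP at [0.212, 0.453, 0.231] pointing down, gripper open.
Joint ranges: [-2.72, 2.72], [-1.05, 1.87], [-1.09, 1.28], [-1.99, 2.15], [-1.42, 1.44], [-3.14, 3.14]. Speed limits (rad/s): [2.79, 2.79, 3.14, 3.14, 3.14, 3.14].

### API

Orientations are given as a unit quaternion [x, y, z, w].
In Python, from workcell import bot gives the robot as it stands.
- The arm moves only by the tool play_rows, never from a script. Its argument "moves" is a list of rows, each a list of 3 entries, a list of its own where there are three numbers: the opening, from -1 (shut) to 1 (fully open), then the shift along the tool's x, y, z in cm, then the turn, a rotation vector about the tool's x, y, z in rad. A call has 1 to 12 rows; each row shifts and turns the commanded pose from where the row before left it, along the tool's axes as they then stand; what a row does not reach is not made up. A row lasts 1/12 s, in which the tool goes at most 41.7 mm and 7.16 degrees, less where a joint would pass 70% of its speed; a pose out of reach is approached as far as the arm can. A call is refused whole if a number of a shift passes 4.17 or a number of a turn 0.125, either way. A call with a gripper value outside its range is refused whole. The fingers move at their own pace and stop on an object; the grip force is fixed at half the most. Time passes only in rows, so rows that do not move let the fingers close. It gives the time, the measured TCP pose, the force and the opening at its end, in the units of the state.
- bot.get_obs(): the state, without advancing time (a new reading comes with each control period).
- bot.camera(name): name is "scene" or "side" or "wrist"; returns (picture, depth): 480x640x3 uint8, red, green, blue; 480x640 float32, m along the optical axis (not along the pixel's ray), 0 where there is no reading.
- bot.camera_info(name): a dict with "K" (3x3 intrinsics, pixels), "world_from_camera" (4x4, takes a point from camera to world coordinates); the wrist camera has in their place "T_tool_cam" (4x4, takes a point from camera to tool coordinates, whose origin is the TCP and whose axes are the flange's). Camera axes: x right, y up, looking along -z (the intrinsics and any distortion apply to the point x, -y, -z); pixel columns grow to the right and rows downward; lengths in m; the calibration is good to about 2 mm. The wrist camera is an equidistant fisheye: a pixel r from the principal point sees the ray r / f radians off the axis. A picture is of the moment at which its call begins: read the wrist's pose just before it. camera_info takes no time and is no camera call.
- bot.job_done(): hands the job in, once; it reports no verdict.
The state is a dict: "clock": time; "joint_pos": joint angles; "joint_vel": joint speeds; "tau": joint torques, N m; "eef_pos": TCP position; "tool_rot": TCP orientation; "ft_force": force on the tool from outside, world axes, zero at the start; "ft_torque": the same for the moment, N m; "grip_width": finger opening in m.
Only numpy, scipy, OpenCV 4.12 (cv2) and the standard library are available. Lean on these libraries where they do the work, as an engineer would, in place of code of your own. Each camera call takes 0.05 s, during which the arm holds its last target. There are 200 camera calls.

## Working session

There is one attempt and no reset: what is moved stays moved. The work goes in short steps, Python scripts to look and compute and a tool call to move; the robot and the scene stay as the last step left them, time stands still between calls to the robot, and variables do not carry over. Pictures are saved under pics/ and viewed, on a budget of 10 in all, crops included, one or two more only if the job needs it, and the job is handed in when it is done.

Besides the shell and the picture viewer there is one more tool, called after "Request:" as name([rows], argument=value, ...), one row to a line, values as JSON. play_rows: Moves the arm, as the interface text tells. Its arguments: {"type":"object","properties":{"moves":{"type":"array"}},"required":["moves"]}

```bash
mkdir -p pics; cat > h.py <<'E'
import numpy as np, cv2
from workcell import bot
def grab(n,f):
    im,d=bot.camera(n); cv2.imwrite('pics/'+f+'.png',im[:,:,::-1]); np.save('pics/'+f+'.npy',d); return im,d
def cloud(n,d):
    i=bot.camera_info(n);K=np.array(i['K']);T=np.array(i['world_from_camera'])
    v,u=np.mgrid[0:480,0:640]
    P=np.stack([(u-K[0,2])/K[0,0]*d,-(v-K[1,2])/K[1,1]*d,-d],-1)
    return P@T[:3,:3].T+T[:3,3]
E
python3 - <<'E'
from h import *
for n in('scene','side'):
    grab(n,n+'1'); i=bot.camera_info(n); print(n,i)
o=bot.get_obs(); print(o)
E
```

```text
scene {'K': array([[476.63777556,   0.        , 314.41753213],
       [  0.        , 476.63777556, 236.12214784],
       [  0.        ,   0.        ,   1.        ]]), 'world_from_camera': array([[-0.62796978, -0.61487051,  0.47706207,  1.06794352],
       [ 0.77814489, -0.50555596,  0.37269788,  0.38837652],
       [ 0.01202063,  0.60526641,  0.79593221,  0.88651157],
       [ 0.        ,  0.        ,  0.        ,  1.        ]])}
side {'K': array([[489.11840206,   0.        , 326.98147458],
       [  0.        , 489.11840206, 230.18773484],
       [  0.        ,   0.        ,   1.        ]]), 'world_from_camera': array([[-0.98332807,  0.1248177 , -0.13223631,  0.42687293],
       [-0.18159145, -0.63601331,  0.75000774,  0.71039836],
       [ 0.00951019,  0.76151665,  0.64807557,  0.69009476],
       [ 0.        ,  0.        ,  0.        ,  1.        ]])}
{'clock': 0.1, 'joint_pos': array([ 1.13201839e+00,  2.41374588e-01,  3.87548871e-03,  1.33517279e+00,
       -4.69030409e-05,  1.57077460e+00]), 'joint_vel': array([ 1.19523603e-03, -1.55711785e-03,  3.43869112e-03,  8.95401601e-06,
        5.27388081e-04,  1.14714085e-04]), 'tau': array([ 8.66166573e-06, -3.73137009e+01,  2.53010309e+01,  1.08353456e-02,
        3.75676689e-05,  1.53519352e-05]), 'eef_pos': array([0.21219724, 0.45213452, 0.23048981]), 'tool_rot': array([ 2.17622555e-01,  9.76032552e-01, -9.20403238e-04, -1.81212606e-04]), 'ft_force': array([-0.14929277,  0.24805284, -0.24135294]), 'ft_torque': array([-0.00525681,  0.01100057, -0.05015384]), 'grip_width': 0.08512049413496892}
```

View pics/scene1.png

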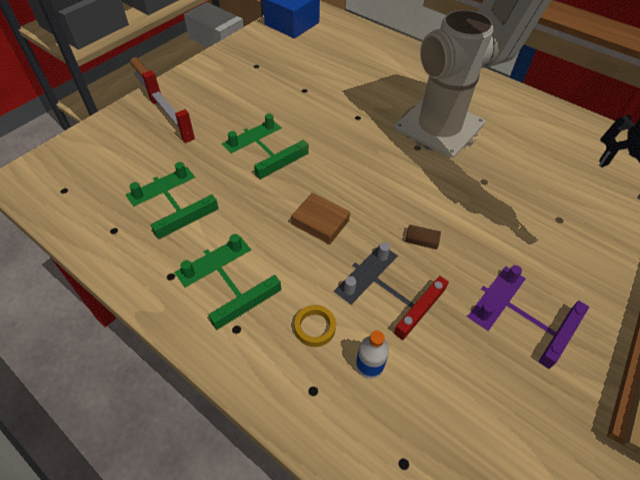

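View pics/side1.png

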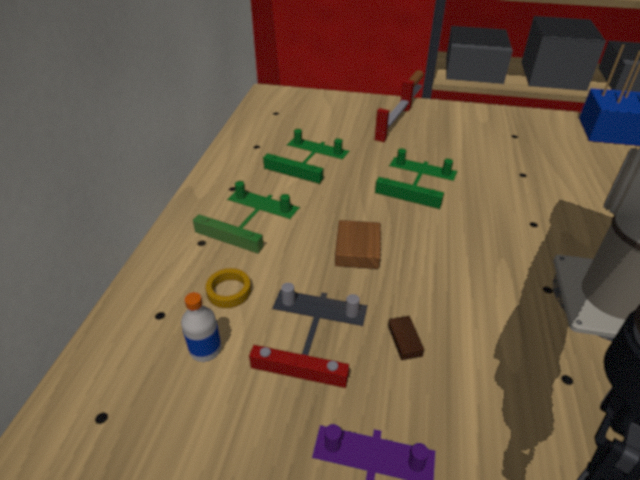

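The scene view shows the blank at about (321,217), the pin tops at (349,284) and (383,254), and the red stop at (422,307). The tape is at (315,325), the glue at (372,354) and the offcut at (423,237). The side view agrees: blank (359,244), pins (288,294) and (352,305), stop (299,366).

```bash
cat > m.py <<'E'
from h import *
def boxes(n,f,rois):
    im=cv2.imread('pics/'+f+'.png'); d=np.load('pics/'+f+'.npy'); P=cloud(n,d)
    hsv=cv2.cvtColor(im,cv2.COLOR_BGR2HSV); out={}
    for k,(u0,v0,u1,v1,zlo,zhi) in rois.items():
        m=np.zeros(d.shape,bool); m[v0:v1,u0:u1]=1
        m&=(d>0)&(P[...,2]>zlo)&(P[...,2]<zhi)
        if k=='stop': m&=((hsv[...,0]<8)|(hsv[...,0]>172))&(hsv[...,1]>150)
        m=cv2.morphologyEx(m.astype(np.uint8),cv2.MORPH_OPEN,np.ones((2,2)))
        nl,l,s,_=cv2.connectedComponentsWithStats(m)
        if nl<2: print(n,k,'none');continue
        q=P[l==1+np.argmax(s[1:,4])]
        c,(w,h),a=cv2.minAreaRect((q[:,:2]*1000).astype(np.float32))
        out[k]=(c,w,h,a)
        print(n,k,len(q),'c',np.round(c,1),'wh',round(w,1),round(h,1),'ang',round(a,1),'mean',np.round(q.mean(0)*1000,1),'z',np.round(np.percentile(q[:,2],[5,95])*1000,1))
    return out
E
python3 - <<'E'
from m import *
boxes('scene','scene1',dict(blank=(280,185,360,250,.03,.042),stop=(390,270,455,345,.028,.042),pinA=(338,270,360,300,.032,.046),pinB=(372,240,396,270,.032,.046),tape=(285,300,342,350,.015,.03),glue=(350,325,395,380,.05,.14),offcut=(398,220,446,252,.016,.028)))
boxes('side','side1',dict(blank=(325,210,392,275,.03,.042),stop=(240,335,360,395,.028,.042),pinA=(276,278,300,312,.032,.046),pinB=(340,290,364,325,.032,.046),tape=(200,260,256,310,.015,.03),glue=(176,285,226,365,.05,.14),offcut=(384,312,428,362,.016,.028)))
E
```

```text
scene blank 1415 c [774.  131.9] wh 769.1 131.0 ang 31.4 mean [501.2 -34.4  36.3] z [30.4 37.6]
scene stop 722 c [765.3 307.6] wh 624.0 55.2 ang 9.9 mean [557.2 271.3  35.2] z [17.3 37.7]
scene pinA 101 c [825.1 244.9] wh 563.7 21.8 ang 28.4 mean [608.9 128.5  43.5] z [ 3.7 40.7]
scene pinB 92 c [471.7 132. ] wh 18.8 51.2 ang 85.4 mean [484.2 131.5  34. ] z [-0.4 41.3]
scene tape 716 c [886.7 227.5] wh 477.6 82.8 ang 31.8 mean [722.4 126.2  23. ] z [ 8.9 25.3]
scene glue 907 c [860.5 299.7] wh 448.1 53.0 ang 16.4 mean [724.5 260.1  89.9] z [ 48.7 129.9]
scene offcut 478 c [703.8 294.6] wh 748.0 77.2 ang 20.3 mean [390.7 177.6  23.5] z [14.1 23.7]
side blank 1570 c [461.3 290.4] wh 90.7 842.7 ang 5.3 mean [492.3 -29.5  35.4] z [30.2 35.8]
side stop 1221 c [527.  481.8] wh 158.0 473.4 ang 5.2 mean [543.8 275.9  36.3] z [27.4 36.2]
side pinA 118 c [603.9 113. ] wh 20.0 49.8 ang 12.4 mean [599.9 127.1  34.8] z [23.4 39.9]
side pinB 131 c [475.6 118. ] wh 54.8 20.0 ang 69.9 mean [480.6 132.6  34.8] z [26.8 40. ]
side tape 713 c [598.3 406. ] wh 81.6 693.9 ang 22.7 mean [711.8 134.4  27.3] z [12.5 23.8]
side glue 1349 c [612.6 434.3] wh 54.1 663.4 ang 29.3 mean [705.3 268.3  89.1] z [ 50.8 128.5]
side offcut 869 c [387.3 415.3] wh 591.8 65.4 ang 88.7 mean [382.6 182.6  23.3] z [16.4 22.1]
```

```bash
sed -i "s/m=cv2.morphologyEx(m.astype(np.uint8),cv2.MORPH_OPEN,np.ones((2,2)))/m=m.astype(np.uint8)/; s/^        c,(w,h),a/        q=q[np.linalg.norm(q[:,:2]-np.median(q[:,:2],0),axis=1)<.1]\n&/" m.py
cat > run1.py <<'E'
from m import *
boxes('scene','scene1',dict(blank=(280,185,360,250,.033,.042),stop=(390,270,455,345,.033,.042),pinA=(338,270,360,300,.037,.046),pinB=(372,240,396,270,.037,.046),tape=(285,300,342,350,.02,.03),glue=(350,325,395,380,.05,.14),offcut=(398,220,446,252,.019,.028)))
boxes('side','side1',dict(blank=(325,210,392,275,.033,.042),stop=(240,335,360,395,.033,.042),pinA=(276,278,300,312,.037,.046),pinB=(340,290,364,325,.037,.046),tape=(200,260,256,310,.02,.03),glue=(176,285,226,365,.05,.14),offcut=(384,312,428,362,.019,.028)))
E
python3 run1.py
```

```text
scene blank 1236 c [497.8 -40.5] wh 89.7 110.5 ang 6.6 mean [498.6 -39.5  35.3] z [33.3 37.8]
scene stop 641 c [550.9 267.7] wh 24.2 161.3 ang 87.3 mean [555.  268.   35.5] z [33.4 37.8]
scene pinA 78 c [604.5 123. ] wh 22.0 21.1 ang 38.0 mean [604.2 123.6  39.1] z [37.5 41.1]
scene pinB 63 c [485.3 129.5] wh 20.6 20.1 ang 33.4 mean [484.6 128.7  39.4] z [37.4 41.5]
scene tape 625 c [720.6 122.1] wh 82.4 82.4 ang 7.8 mean [721.8 122.9  23.3] z [20.8 25.7]
scene glue 910 c [719.3 255.2] wh 46.6 54.5 ang 18.3 mean [725.5 258.   93. ] z [ 57.1 129.9]
scene offcut 418 c [386.5 173.2] wh 42.6 74.7 ang 23.9 mean [386.8 173.9  21.4] z [19.3 23.8]
side blank 1140 c [494.9 -37.1] wh 87.6 110.0 ang 5.0 mean [494.6 -34.7  34.3] z [33.1 35.9]
side stop 934 c [547.7 270.7] wh 25.3 157.7 ang 87.5 mean [546.9 271.5  34.5] z [33.2 36.3]
side pinA 87 c [602.3 126. ] wh 21.2 20.8 ang 50.5 mean [602.2 126.4  38.4] z [37.3 40. ]
side pinB 81 c [482.7 130.3] wh 21.2 22.4 ang 8.4 mean [483.  131.7  38.5] z [37.2 40.1]
side tape 565 c [718.1 123.7] wh 81.3 84.5 ang 21.3 mean [717.  126.4  22.1] z [20.3 24. ]
side glue 1355 c [711.  262.5] wh 53.7 42.7 ang 23.3 mean [707.3 267.2  89.4] z [ 54.8 128.5]
side offcut 706 c [384.5 176.3] wh 39.7 74.6 ang 22.6 mean [383.7 177.8  20.5] z [19.2 22.2]
```

Request:
play_rows([
  [0.2,[0,0,0],[0,0,-0.09]],
  [0.2,[0,0,0],[0,0,-0.09]],
  [0.2,[0,0,0],[0,0,-0.09]],
  [0.2,[0,0,0],[0,0,-0.09]],
  [0.2,[0,0,0],[0,0,-0.09]],
  [0.2,[0,0,0],[0,0,-0.09]],
  [0.2,[-1.1,-3.6,0],[0,0,0]],
  [0.2,[-1.1,-3.6,0],[0,0,0]],
  [0.2,[-1.1,-3.6,0],[0,0,0]],
  [0.2,[-1.1,-3.6,0],[0,0,0]],
  [0.2,[-1.1,-3.6,0],[0,0,0]],
  [0.2,[-1.1,-3.6,0],[0,0,0]],
])

```text
clock: 1.1
eef_pos: [0.2998, 0.2426, 0.231]
tool_rot: [-0.051, 0.999, -0.0, -0.0]
ft_force: [1.0, -0.1, 0.2]
grip_width: 0.0511
```

Request:
play_rows([
  [0.2,[-1.1,-3.6,0],[0,0,0]],
  [0.2,[-1.1,-3.6,0],[0,0,0]],
  [0.2,[-1.1,-3.6,0],[0,0,0]],
  [0.2,[-1.1,-3.6,0],[0,0,0]],
  [0.2,[-1.1,-3.6,0],[0,0,0]],
  [0.2,[-1.1,-3.6,0],[0,0,0]],
  [0.2,[-1.1,-3.6,0],[0,0,0]],
  [0.2,[-1.1,-3.6,0],[0,0,0]],
  [0.2,[0,0,0],[0,0,0]],
  [0.2,[0,0,0],[0,0,0]],
  [0.2,[0,0,0],[0,0,0]],
])

```text
clock: 2.02
eef_pos: [0.4159, -0.0332, 0.2308]
tool_rot: [-0.05, 0.999, 0.0, -0.001]
ft_force: [0.9, -0.8, -0.9]
grip_width: 0.0517
```

```bash
cat > st.py <<'E'
from h import *
from scipy.spatial.transform import Rotation as R
o=bot.get_obs(); r=R.from_quat(o['tool_rot']).as_matrix()
print('t',o['clock'],'pos',np.round(o['eef_pos']*1000,1),'heady',round(np.degrees(np.arctan2(r[1,1],r[0,1])),2),'zax',np.round(r[:,2],3),'F',np.round(o['ft_force'],1),'w',round(o['grip_width'],4),'j',np.round(o['joint_pos'],2))
E
python3 st.py
```

```text
t 2.0167 pos [415.9 -33.2 230.8] heady 95.75 zax [-0.002  0.001 -1.   ] F [ 0.9 -0.8 -0.9] w 0.0517 j [-0.08  0.08 -0.19  1.3   0.   -0.18]
```

Request:
play_rows([
  [0.2,[0,-0.7,3.6],[0,0,0]],
  [0.2,[0,-0.7,4.0],[0,0,0]],
  [0.2,[0,0,4.0],[0,0,0]],
  [0.2,[0,0,4.0],[0,0,0]],
  [0.2,[0,0,4.0],[0,0,0]],
  [0.2,[0,0,1.8],[0,0,0]],
  [0.2,[0,0,0.8],[0,0,0]],
  [0.2,[0,0,0],[0,0,0]],
  [0.2,[-0.6,0,0],[0,0,0]],
  [0.2,[-0.6,0,0],[0,0,0]],
  [0.2,[-0.5,0,0],[0,0,0]],
  [0.2,[-0.3,0,0],[0,0,0]],
])

```text
clock: 3.02
eef_pos: [0.4399, -0.0452, 0.0108]
tool_rot: [-0.051, 0.999, -0.0, 0.001]
ft_force: [-2.9, -0.4, 2.1]
grip_width: 0.0515
```

```bash
python3 st.py; python3 - <<'E'
from h import *
grab('side','side2'); grab('wrist','wrist2')
E
```

```text
t 3.0167 pos [439.9 -45.2  10.8] heady 95.81 zax [ 0.003 -0.001 -1.   ] F [-2.9 -0.4  2.1] w 0.0515 j [-0.1   0.36 -0.48  0.73 -0.   -0.2 ]
```

View pics/side2.png

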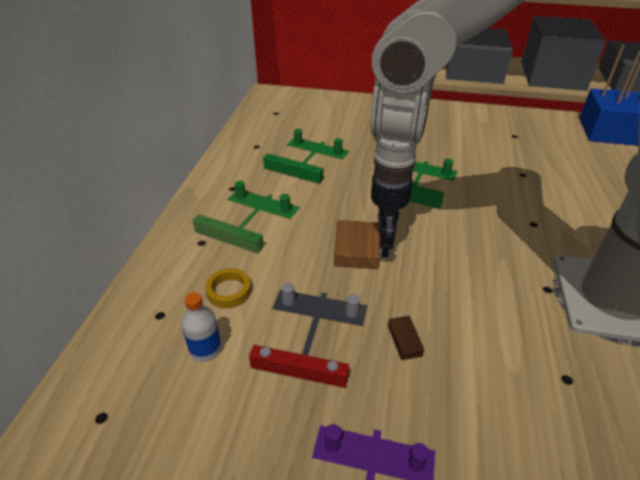

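The side view shows the fingers standing right beside the blank's near face, at about (385,245). The force just risen to about 3 N agrees with contact. Next I push sideways and square the blank up.

Request:
play_rows([
  [0.2,[-0.4,0,0],[0,0,0.014]],
  [0.2,[-0.4,0,0],[0,0,0.014]],
  [0.2,[-0.4,0,0],[0,0,0.014]],
  [0.2,[-0.4,0,0],[0,0,0.014]],
  [0.2,[-0.4,0,0],[0,0,0.015]],
  [0.2,[-0.4,0,0],[0,0,0.015]],
  [0.2,[-0.4,0,0],[0,0,0.015]],
  [0.2,[-0.4,0,0],[0,0,0.015]],
  [0.2,[-0.4,0,0],[0,0,0.015]],
  [0.2,[-0.3,0,0],[0,0,0.014]],
  [0.2,[-0.1,0,0],[0,0,0]],
  [0.2,[0,0,0],[0,0,0]],
])

```text
clock: 4.12
eef_pos: [0.4788, -0.0439, 0.0094]
tool_rot: [0.022, 1.0, -0.0, 0.001]
ft_force: [0.4, 0.6, -0.4]
grip_width: 0.0514
```

```bash
cat > bl.py <<'E'
from m import *
import sys
t=sys.argv[1]
M=np.array([543.7,127.2]);th=np.radians(87.5);X=np.array([np.cos(th),np.sin(th)]);Y=np.array([-X[1],X[0]])
def ang(w,h,a):
    a=a+90 if h>w else a
    return (a-87.5+90)%180-90
for n in ('scene','side'):
    im,d=grab(n,n+t)
    P=cloud(n,d); hsv=cv2.cvtColor(im,cv2.COLOR_RGB2HSV)
    z=P[...,2]; H=hsv[...,0]
    m=(d>0)&(z>.032)&(z<.040)&(P[...,0]>.40)&(P[...,0]<.66)&(P[...,1]>-.18)&(P[...,1]<.27)&(H>=5)&(H<=20)&(hsv[...,1]>90)
    nl,l,s,_=cv2.connectedComponentsWithStats(m.astype(np.uint8))
    q=P[l==1+np.argmax(s[1:,4])][:,:2]*1000
    c,(w,h),a=cv2.minAreaRect(q.astype(np.float32))
    print(n,len(q),'c',np.round(c,1),'wh',round(w,1),round(h,1),'gauge',round((c-M)@X,1),round((c-M)@Y,1),'yaw',round(ang(w,h,a),1),'meang',np.round([(q.mean(0)-M)@X,(q.mean(0)-M)@Y],1))
E
python3 st.py; python3 bl.py 3
```

```text
t 4.1167 pos [478.8 -43.9   9.4] heady 87.48 zax [ 0.001 -0.    -1.   ] F [ 0.4  0.6 -0.4] w 0.0514 j [-0.09  0.42 -0.38  0.77 -0.   -0.05]
scene 1405 c [538.  -47.1] wh 111.0 91.5 gauge -174.4 -1.9 yaw 0.1 meang [-172.6   -3.7]
side 1246 c [535.8 -44.2] wh 111.2 89.5 gauge -171.6 0.4 yaw 0.1 meang [-166.5   -3.6]
```

Request:
play_rows([
  [0.2,[1.0,0,0],[0,0,0]],
  [0.2,[2.0,0,0],[0,0,0]],
  [0.2,[1.0,0,-1],[0,0,0]],
  [0.2,[0,0,-4],[0,0,0]],
  [0.2,[0,0,-4],[0,0,0]],
  [0.2,[0,0,-2],[0,0,0]],
  [0.2,[-2.4,-2.2,0],[0,0,0]],
  [0.2,[-2.4,-2.2,0],[0,0,0]],
  [0.2,[-2.5,-2.2,0],[0,0,0]],
  [0.2,[-2.4,-2.1,0],[0,0,0]],
  [0.2,[0,0,0],[0,0,0.1]],
  [0.2,[0,0,0],[0,0,0.1]],
])

```text
clock: 5.22
eef_pos: [0.5324, -0.1347, 0.1191]
tool_rot: [0.125, 0.992, -0.0, 0.001]
ft_force: [-0.5, 0.3, -0.4]
grip_width: 0.0513
```

Request:
play_rows([
  [0.2,[0,0,0],[0,0,0.115]],
  [0.2,[0,0,0],[0,0,0.115]],
  [0.2,[0,0,0],[0,0,0.115]],
  [0.2,[0,0,0],[0,0,0.115]],
  [0.2,[0,0,0],[0,0,0.115]],
  [0.2,[0,0,0],[0,0,0.115]],
  [0.2,[0,0,0],[0,0,0.115]],
  [0.2,[0,0,0],[0,0,0.115]],
  [0.2,[0,0,0],[0,0,0.115]],
  [0.2,[0,0,0],[0,0,0.115]],
  [0.2,[0,0,0],[0,0,0.115]],
  [0.2,[0,0,0],[0,0,0.106]],
])

```text
clock: 6.22
eef_pos: [0.5312, -0.1332, 0.1194]
tool_rot: [0.724, 0.689, 0.0, 0.0]
ft_force: [0.6, -0.6, 0.9]
grip_width: 0.0513
```

```bash
python3 st.py; python3 bl.py 4
```

```text
t 6.2167 pos [ 531.2 -133.2  119.4] heady -2.84 zax [ 0.001 -0.    -1.   ] F [ 0.6 -0.6  0.9] w 0.0513 j [-0.25  0.41 -0.06  1.1  -0.    1.37]
scene 1416 c [538.9 -47. ] wh 110.2 90.9 gauge -174.3 -2.8 yaw 0.0 meang [-172.5   -3.9]
side 1391 c [536.2 -44.2] wh 111.4 89.1 gauge -171.6 -0.0 yaw -0.8 meang [-168.8    0.5]
```

Request:
play_rows([
  [0.2,[0,0.25,3.0],[0,0,0]],
  [0.2,[0,0,4.0],[0,0,0]],
  [0.2,[0,0,3.0],[0,0,0]],
  [0.2,[0,0,1.0],[0,0,0]],
  [0.2,[0,0,0],[0,0,0]],
  [0.2,[0.5,0,0],[0,0,0]],
  [0.2,[0.5,0,0],[0,0,0]],
  [0.2,[0.5,0,0],[0,0,0]],
  [0.2,[0.3,0,0],[0,0,0]],
  [0.2,[0.2,0,0],[0,0,0]],
  [0.2,[0.2,0,0],[0,0,0]],
  [0.2,[0,0,0],[0,0,0]],
])

```text
clock: 7.32
eef_pos: [0.5353, -0.1113, 0.0102]
tool_rot: [0.722, 0.691, 0.0, 0.001]
ft_force: [-0.5, -2.0, -0.4]
grip_width: 0.0518
```

```bash
python3 st.py; python3 bl.py 5
```

```text
t 7.3167 pos [ 535.3 -111.3   10.2] heady -2.51 zax [ 0.002 -0.001 -1.   ] F [-0.5 -2.  -0.4] w 0.0518 j [-0.2   0.52 -0.2   0.85 -0.    1.41]
scene 1396 c [539.4 -45.2] wh 111.0 92.0 gauge -172.4 -3.2 yaw -0.3 meang [-170.2   -3.5]
side 1388 c [535.8 -41.4] wh 112.1 89.1 gauge -168.8 0.6 yaw 0.5 meang [-166.     0.5]
```

Request:
play_rows([
  [0.2,[0.4,0,0],[0,0,0]],
  [0.2,[0.7,-0.02,0],[0,0,0]],
  [0.2,[0.8,-0.02,0],[0,0,0]],
  [0.2,[0.8,-0.02,0],[0,0,0]],
  [0.2,[0.8,-0.02,0],[0,0,0]],
  [0.2,[0.8,-0.02,0],[0,0,0]],
  [0.2,[0.8,-0.02,0],[0,0,0]],
  [0.2,[0.8,-0.02,0],[0,0,0]],
  [0.2,[0.7,0,0],[0,0,0]],
  [0.2,[0.5,0,0],[0,0,0]],
  [0.2,[0.3,0,0],[0,0,0]],
  [0.2,[0.1,0,0],[0,0,0]],
])

```text
clock: 8.42
eef_pos: [0.5362, -0.0356, 0.0092]
tool_rot: [0.722, 0.692, -0.0, -0.0]
ft_force: [-0.6, -1.8, 0.7]
grip_width: 0.0517
```

```bash
python3 st.py; python3 bl.py 6
```

```text
t 8.4167 pos [536.2 -35.6   9.2] heady -2.48 zax [-0.  0. -1.] F [-0.6 -1.8  0.7] w 0.0517 j [-0.07  0.51 -0.22  0.84  0.    1.55]
scene 1526 c [540.1  31.4] wh 110.6 91.1 gauge -95.8 -0.6 yaw -0.3 meang [-94.5  -1.7]
side 1677 c [537.4  32.3] wh 117.9 88.8 gauge -95.1 2.1 yaw 0.1 meang [-90.7   2.8]
```

View pics/side6.png

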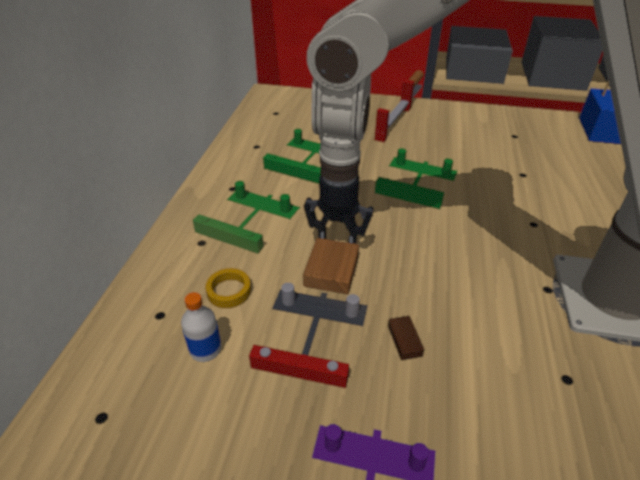

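The side view shows the blank at about (332,265), squared up before the pins with both fingers on its rear end. The tape, glue and offcut haven't moved. I'll push on into the gap.

Request:
play_rows([
  [0.2,[0.3,0.02,0],[0,0,0]],
  [0.2,[0.5,0.02,0],[0,0,0]],
  [0.2,[0.5,0.02,0],[0,0,0]],
  [0.2,[0.5,0,0],[0,0,0]],
  [0.2,[0.5,0,0],[0,0,0]],
  [0.2,[0.5,0,0],[0,0,0]],
  [0.2,[0.5,0,0],[0,0,0]],
  [0.2,[0.5,0,0],[0,0,0]],
  [0.2,[0.5,0,0],[0,0,0]],
  [0.2,[0.5,0,0],[0,0,0]],
  [0.2,[0.3,0,0],[0,0,0]],
  [0.2,[0.1,0,0],[0,0,0]],
])

```text
clock: 9.52
eef_pos: [0.5392, 0.0163, 0.0093]
tool_rot: [0.722, 0.692, 0.0, -0.0]
ft_force: [-0.6, -1.6, -0.7]
grip_width: 0.0514
```

```bash
python3 st.py; python3 bl.py 7
```

```text
t 9.5167 pos [539.2  16.3   9.3] heady -2.48 zax [ 0.  0. -1.] F [-0.6 -1.6 -0.7] w 0.0514 j [ 0.03  0.52 -0.22  0.84  0.    1.64]
scene 1620 c [542.3  82.5] wh 111.1 91.2 gauge -44.8 -0.6 yaw -0.3 meang [-43.1  -2.4]
side 1910 c [540.6  85.6] wh 111.2 89.3 gauge -41.7 1.2 yaw -0.6 meang [-39.1   2. ]
```

Request:
play_rows([
  [0.2,[0.4,0,0],[0,0,0]],
  [0.2,[0.6,0,0],[0,0,0]],
  [0.2,[0.6,0,0],[0,0,0]],
  [0.2,[0.6,0,0],[0,0,0]],
  [0.2,[0.6,0,0],[0,0,0]],
  [0.2,[0.6,0,0],[0,0,0]],
  [0.2,[0.6,0,0],[0,0,0]],
  [0.2,[0.6,0,0],[0,0,0]],
  [0.2,[0.6,0,0],[0,0,0]],
  [0.2,[0.6,0,0],[0,0,0]],
  [0.2,[0.5,0,0],[0,0,0]],
  [0.2,[0.3,0,0],[0,0,0]],
])

```text
clock: 10.62
eef_pos: [0.5422, 0.0823, 0.0094]
tool_rot: [0.722, 0.692, 0.0, 0.0]
ft_force: [-0.4, -2.7, 2.1]
grip_width: 0.0511
```

```bash
python3 st.py; python3 bl.py 8
```

```text
t 10.6167 pos [542.2  82.3   9.4] heady -2.49 zax [ 0. -0. -1.] F [-0.4 -2.7  2.1] w 0.0511 j [ 0.15  0.53 -0.19  0.85 -0.    1.77]
scene 1757 c [545.8 148.3] wh 110.8 91.2 gauge 21.2 -1.2 yaw 0.8 meang [23.3 -2.2]
side 2298 c [542.9 151.4] wh 112.0 88.9 gauge 24.2 1.8 yaw 0.4 meang [27.9  2.2]
```

Request:
play_rows([
  [0.2,[0.4,0,0],[0,0,0]],
  [0.2,[0.6,0,0],[0,0,0]],
  [0.2,[0.6,0,0],[0,0,0]],
  [0.2,[0.6,0,0],[0,0,0]],
  [0.2,[0.6,0,0],[0,0,0]],
  [0.2,[0.6,0,0],[0,0,0]],
  [0.2,[0.5,0,0],[0,0,0]],
  [0.2,[0.3,0,0],[0,0,0]],
  [0.2,[0.2,0,0],[0,0,0]],
  [0.2,[0.2,0,0],[0,0,0]],
  [0.2,[0.1,0,0],[0,0,0]],
  [0.2,[0,0,0],[0,0,0]],
])

```text
clock: 11.72
eef_pos: [0.5441, 0.1289, 0.0093]
tool_rot: [0.722, 0.691, 0.0, -0.0]
ft_force: [-0.2, 0.3, -0.2]
grip_width: 0.0515
```

```bash
python3 st.py; python3 bl.py 9
```

```text
t 11.7167 pos [544.1 128.9   9.3] heady -2.51 zax [-0.     0.001 -1.   ] F [-0.2  0.3 -0.2] w 0.0515 j [ 0.23  0.55 -0.16  0.86  0.    1.85]
scene 1852 c [547.4 194.3] wh 112.0 91.3 gauge 67.2 -0.8 yaw 0.8 meang [69.3 -2.4]
side 2593 c [545.1 198.3] wh 112.3 89.4 gauge 71.1 1.7 yaw -0.3 meang [73.9  2.3]
```

Request:
play_rows([
  [0.2,[0.1,0,0],[0,0,0]],
  [0.2,[0.1,0,0],[0,0,0]],
  [0.2,[0.1,0,0],[0,0,0]],
  [0.2,[0.1,0,0],[0,0,0]],
  [0.2,[0.05,0,0],[0,0,0]],
  [0.2,[0,0,0],[0,0,0]],
])

```text
clock: 12.32
eef_pos: [0.5445, 0.1331, 0.0094]
tool_rot: [0.722, 0.691, 0.0, 0.0]
ft_force: [0.5, -2.0, 2.1]
grip_width: 0.051
```

Request:
play_rows([
  [0.2,[0.05,0,0],[0,0,0]],
  [0.2,[0.05,0,0],[0,0,0]],
  [0.2,[0,0,0],[0,0,0]],
])

```text
clock: 12.57
eef_pos: [0.5445, 0.1341, 0.0094]
tool_rot: [0.722, 0.691, 0.0, 0.0]
ft_force: [-0.0, -1.8, 0.5]
grip_width: 0.0509
```

Request:
play_rows([
  [0.2,[0.05,0,0],[0,0,0]],
  [0.2,[0.05,0,0],[0,0,0]],
  [0.2,[0,0,0],[0,0,0]],
])

```text
clock: 12.82
eef_pos: [0.5445, 0.1346, 0.0094]
tool_rot: [0.723, 0.691, -0.0, 0.0]
ft_force: [-0.1, -4.0, 2.3]
grip_width: 0.0511
```

Request:
play_rows([
  [0.2,[0.05,0,0],[0,0,0]],
  [0.2,[0.05,0,0],[0,0,0]],
  [0.2,[0,0,0],[0,0,0]],
])

```text
clock: 13.07
eef_pos: [0.5445, 0.1346, 0.0094]
tool_rot: [0.723, 0.691, -0.001, 0.001]
ft_force: [0.2, -7.4, 3.1]
grip_width: 0.0514
```

The TCP has stalled at y = 0.1346 and the force has climbed to 7 N, so the blank is on the stop. I'll press slightly more to seat it square, then back off.

Request:
play_rows([
  [0.2,[0.1,0,0],[0,0,0]],
  [0.2,[0,0,0],[0,0,0]],
  [0.2,[0,0,0],[0,0,0]],
])

```text
clock: 13.32
eef_pos: [0.5444, 0.1347, 0.0094]
tool_rot: [0.723, 0.691, -0.002, 0.002]
ft_force: [-1.0, -9.7, 4.1]
grip_width: 0.0512
```

Request:
play_rows([
  [0.2,[-0.3,0,0],[0,0,0]],
  [0.2,[-1.0,0,0],[0,0,0]],
  [0.2,[-2.0,0,0],[0,0,0]],
  [0.2,[-2.0,0,0],[0,0,0]],
  [0.2,[0,0,-2],[0,0,0]],
  [0.2,[0,0,-4],[0,0,0]],
  [0.2,[0,0,-4],[0,0,0]],
  [0.2,[-3,0,-3],[0,0,0]],
  [0.2,[-4,0,0],[0,0,0]],
  [0.2,[-4,0,0],[0,0,0]],
  [0.2,[0,0,0],[0,0,0]],
  [0.2,[0,0,0],[0,0,0]],
])

```text
clock: 14.32
eef_pos: [0.5372, -0.027, 0.1388]
tool_rot: [0.724, 0.69, 0.001, -0.0]
ft_force: [-0.7, 0.3, -0.1]
grip_width: 0.051
```

```bash
python3 st.py; python3 bl.py 10; sed "s/scene1'/scene10'/;s/side1'/side10'/;s/^boxes/boxes/" run1.py > r10.py; python3 r10.py | egrep 'stop|tape|glue|offcut'
```

```text
t 14.3167 pos [537.2 -27.  138.8] heady -2.75 zax [ 0.     0.001 -1.   ] F [-0.7  0.3 -0.1] w 0.051 j [-0.05  0.37 -0.06  1.14  0.    1.57]
scene 1857 c [548.2 201.4] wh 109.2 91.6 gauge 74.3 -1.2 yaw -0.1 meang [75.3 -2.3]
side 2653 c [545.4 204.6] wh 112.0 89.1 gauge 77.4 1.7 yaw -0.6 meang [80.1  2.2]
scene stop 637 c [551.2 267.5] wh 24.6 160.6 ang 87.5 mean [553.4 268.1  35.4] z [33.5 37.7]
scene tape 624 c [720.2 121.2] wh 82.8 82.2 ang 37.6 mean [721.3 123.   23.3] z [20.9 25.7]
scene glue 903 c [720.2 255.4] wh 45.9 54.5 ang 17.0 mean [725.4 258.   93.3] z [ 57.2 130.3]
scene offcut 418 c [386.4 173.1] wh 42.3 74.6 ang 22.8 mean [386.6 173.7  21.3] z [19.4 23.7]
side stop 958 c [547.9 270.2] wh 25.6 157.6 ang 87.2 mean [546.  271.4  34.6] z [33.2 36.3]
side tape 561 c [718.2 123.9] wh 82.1 83.9 ang 41.8 mean [717.4 125.8  22.1] z [20.5 24.1]
side glue 1356 c [711.1 262.3] wh 53.3 43.0 ang 21.4 mean [707.2 267.2  89.5] z [ 55.  128.5]
side offcut 693 c [384.5 176.3] wh 39.8 75.6 ang 22.6 mean [384.4 177.   20.4] z [19.1 22.1]
```

View pics/scene10.png

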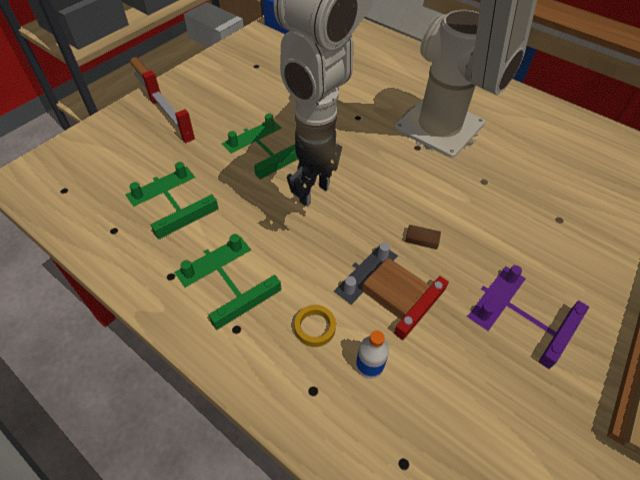

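The scene view shows the blank at about (397,286), seated against the red stop at (422,307) and past the pins. The hand is clear at (315,180), and the other items are where they were. Handing in.

```bash
python3 -c "
from workcell import bot
bot.job_done()"
```

```text
the job is handed in; nothing more can be done
```

The blank went through the gap between the pins and is seated against the red stop. I handed the job in at about 14.4 s of the 72 s allowed; no verdict was reported. I pushed it sideways with both fingers to line it up and square it. Then I pushed it from behind until it met the stop, where the force rose to about 10 N, and took the hand away.

- **Position:** the two cameras put the blank's centre at x = 74.3 mm and 77.4 mm in the gauge frame, against a target of 75. Measured from the stop's own centre, it is 66.2 and 65.6 mm away, against a nominal 67.
- **Centring and angle:** it sits within 2 mm of the stop's middle. It is square to within 0.6°, and its top height shows it lying flat.
- **Other items:** the glue bottle, tape roll and offcut each measured within about 1 mm of where they started.
- **Disagreement:** the two cameras differ by about 3 mm in absolute position. The force rise and stall at the stop, and the blank-to-stop distance, both say it is seated.

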